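Lap a gauge blade and hold it in the tester slot

ROBOT

A 6-joint arm with a two-finger parallel gripper is mounted at the origin on the work surface. World frame = base frame: x ahead of the robot, y to its left, z up, the work surface at z = 0. Lengths are in m, angles in rad, forces in N, time in s.
With the tool pointing down it reaches from about 0.3 to 0.825 m from the base axis. Payload 5.4 kg.
Tool frame: the origin (TCP) lies at the very end of the fingers, on their centre line; the grasp point (between the pads) lies 19 mm behind it; z points along the fingers, x is the direction in which the jaws open and shut, and the axes are right-handed (so a half turn about z gives the same grasp; the last joint's range is limited). The gripper opens to 92 mm and grips with 3 to 60 N. Pads are 20 mm wide; open, the fingers measure 128 mm over their backs; the gripper's body (75 mm by 189 mm) begins 69 mm behind the grasp point.
Start: joints at [-1.321, 0.158, 1.597, -0, 1.386, -0.21], TCP at [0.255, -0.515, 0.215] pointing down, gripper open.
Joint ranges: [-2.91, 2.91], [-0.94, 2.29], [0.18, 2.7], [-1.29, 4.43], [0.17, 2.64], [-3, 3]. Speed limits (rad/s): [2.57, 2.57, 3.14, 3.14, 3.14, 3.14].

INTERFACE

Orientations are given as a rotation vector (axis times angle).
In Python, from workcell import bot gives the robot as it stands. Calls block until the motion is done:
- bot.goto(position, orientation): joint-space move of the TCP to a pose.
- bot.line_to(position, rot=None, max_speed=0.15): straight line of the TCP; rot=None keeps the orientation; max_speed is the mean speed in m/s.
- bot.set_joints(angles): joint-space move.
- bot.set_gripper(opening, newtons=None): opening from 0.0 (shut) to 1.0 (fully open); newtons is the grip in N (None keeps the last); returns when the fingers have stopped.
- bot.hold(seconds).
- bot.inverse_kinematics(position, orientation): joint angles nearest the present ones, or None.
- bot.read_camera(name): name is "side" or "top" or "wrist"; returns a dict with "pixels" (384x512x3 uint8, blue, green, red), "fx", "fy", "cx", "cy" (pixels), "R" (3x3) and "t" (3): a world point X has camera coordinates R X + t. Camera axes: x right, y down, z forward; pixel columns grow to the right and rows downward; lengths in m; the calibration is good to about 2 mm. The wrist camera is an equidistant fisheye: a pixel r from the principal point sees the ray r / f radians off the axis. A picture is of the moment at which its call begins. There is no depth.
A pose or a line that the arm cannot do raises bot.MotionError and nothing moves.
- bot.job_done(): hands the job in, once; it reports no verdict.
Readings, each from a call of its own:
- bot.current_clock(): time.
- bot.current_joints(): joint angles.
- bot.current_joint_vel(): joint speeds.
- bot.current_effort(): joint torques, N m.
- bot.current_ee_pos(): TCP position.
- bot.current_tool_rot(): TCP orientation.
- bot.current_contact_force(): force on the tool from outside, world axes, zero at the start.
- bot.current_ft_torque(): the same for the moment, N m.
- bot.current_opening(): opening from 0.0 (shut) to 1.0 (fully open).
Only numpy, scipy, OpenCV 4.12 (cv2) and the standard library are available. Lean on these libraries where they do the work, as an engineer would, in place of code of your own. Each camera call takes 0.05 s, during which the arm holds its last target. There are 200 camera calls.

TASK

Take the blade gauge with the big rectangular grip from the rack and, holding it upright, draw its lower edge in one stroke along the sprung lapping pad with light steady pressure, from the pad's plain end to the end with the raised stop. Then pass the blade down through the narrow slot in the tester's guard without forcing it, and finish while still holding it there, upright, with about two thirds of the blade below the guard and the grip clear above it; do not let go. Leave the other two gauges and everything else on the table where they are.

Things in the scene. Friction and masses are not known exactly. Their poses are not given: they have to be found in the camera images.
- gauge: The gauge to use: flat steel blade 40 mm wide (y), 5 mm thick (x), 60 mm long, below a black rectangular grip 18 mm (x) by 36 mm (y) by 40 mm high. Origin: middle of the blade's lower edge; z up: blade 0 to 60 mm, grip 60 to 100 mm. About 0.13 kg, alike front and back. It starts upright in any one of the rack's three slots, lower edge 6 mm above the table. Pinch the grip across its 18 mm.
- gauge_grip (a point): Middle of that gauge's grip block, 82 mm above the blade's lower edge.
- rack: Fixed grey plastic rack, 56 mm (x) by 210 mm (y) by 36 mm high, on the table; origin under its centre. Three slots 30 mm deep in a row along its y at -65, 0 and +65 mm, each 7 by 42 mm, blade width along y. Rack and tester may swap sides between starts.
- pad: Sprung lapping pad, dark stone-faced, 150 mm long (x), 60 mm wide (y). Origin: centre of its underside; its level top is 12 mm higher, 46 mm above the table at rest. It sinks straight down, up to 16 mm: from about 2 N, then 4 N per 10 mm (8 mm down: 5 N). At its +x end, 88 mm from its centre, stands the raised stop, a fixed aluminium plate reaching 65 mm above the table; the -x end is plain.
- tester: Blade tester: white bench instrument 160 mm (x) by 240 mm (y) by 115 mm high, fixed, with an aluminium guard plate on its top and a blue raised panel on its -y half that tops out at 117 mm. Origin under its centre, on the table.
- slot (a point): Middle of the slot in the tester's guard, at the guard's top face, 115 mm above the table; z up. Slot 7 mm (x) by 42 mm (y): the blade has 2 mm play in all each way. Its mouth has a 3 mm chamfer and a black inlay all round. The guard is 15 mm thick; below it a hollow 40 mm (x) by 110 mm (y) goes down to the table.
- gauge_knob: Bystander: a gauge with an equal blade under a round black knob 24 mm across and 34 mm high, in another slot of the rack.
- gauge_low: Bystander: a gauge with an equal blade under a low thin black grip, 12 mm thick, 36 mm wide and only 12 mm high, in another slot of the rack.
- jar: Bystander: small jar 52 mm across, 60 mm tall.
- die: Bystander: round steel die 44 mm across, 36 mm tall.
- puck: Bystander: flat steel block 50 by 35 by 12 mm.

How it is judged:
On the way, in this order (a step that is already met when the one before it is completed fails the run):
1. the held gauge's lower edge bears on the pad near its plain end, with 1.5 to 14 N (past 32 mm from the middle) (contact force between the fingers and gauge above 1 N and contact force between gauge and pad between 1.5 and 14 N and angle between gauge's own z axis and vertical below 0.25 rad and x of gauge in the frame of pad below -0.032 m), for 0.05 s.
2. still bearing on the way to the middle (contact force between the fingers and gauge above 1 N and contact force between gauge and pad between 1.5 and 14 N and angle between gauge's own z axis and vertical below 0.25 rad and x of gauge in the frame of pad between -0.026 and -0.01 m), for 0.05 s.
3. still bearing at the middle (contact force between the fingers and gauge above 1 N and contact force between gauge and pad between 1.5 and 14 N and angle between gauge's own z axis and vertical below 0.25 rad and x of gauge in the frame of pad between -0.008 and 0.008 m), for 0.05 s.
4. still bearing beyond the middle (contact force between the fingers and gauge above 1 N and contact force between gauge and pad between 1.5 and 14 N and angle between gauge's own z axis and vertical below 0.25 rad and x of gauge in the frame of pad between 0.01 and 0.026 m), for 0.05 s.
5. still bearing near the stop end (past 32 mm from the middle) (contact force between the fingers and gauge above 1 N and contact force between gauge and pad between 1.5 and 14 N and angle between gauge's own z axis and vertical below 0.25 rad and x of gauge in the frame of pad above 0.032 m), for 0.05 s.
At the end, for the whole second after the job is handed in: The gauge is still gripped by the fingers, at rest and upright (within 0.1 rad), its blade in the tester's slot with its lower edge 30 to 55 mm below the guard's top face (so the grip is clear of the guard), touching the tester with less than 8 N; every bystander within 30 mm of its start (contact force between the fingers and gauge above 1 N and z of gauge in the frame of slot between -0.055 and -0.03 m and x of gauge in the frame of slot between -0.005 and 0.005 m and y of gauge in the frame of slot between -0.005 and 0.005 m and angle between gauge's own z axis and vertical below 0.1 rad and contact force between gauge and tester below 8 N and linear speed of gauge below 0.02 m/s and distance of each of gauge_knob, gauge_low, jar, die, puck from where it was at the start of the episode below 0.03 m); the arm keeps its last pose, push and grip.
It fails at once if the gauge is pressed on the lapping pad with more than 20 N (contact force between gauge and pad above 20 N).
It fails at once if the gauge is forced against the tester with more than 25 N (contact force between gauge and tester above 25 N).
It fails at once if a bystander is disturbed (moved over 30 mm) (distance of any of gauge_knob, gauge_low, jar, die, puck from where it was at the start of the episode above 0.03 m).
It also fails if it takes over 64 s, if anything falls off the work surface, if the arm or the gripper's body presses on something with over 40 N, if the wrist force passes 120 N, or if a joint passes its speed limit or range.

## Working session

There is one attempt and no reset: what is moved stays moved. The work goes in short steps, each a Python script; the robot and the scene stay as the last script left them, time stands still between calls to the robot, and variables do not carry over. Pictures are saved under pics/ and viewed, on a budget of 10 in all, crops included, one or two more only if the job needs it, and the job is handed in when it is done.

```bash
mkdir -p pics; cat > h.py <<'E'
import numpy as np, cv2
from workcell import bot
def shot(n,name=None):
    c=bot.read_camera(n); c={k:(np.array(v) if k in("pixels","R","t") else v) for k,v in c.items()}
    if name: cv2.imwrite(f"pics/{name}.png",c["pixels"])
    return c
def ray(c,u,v,fish=False):
    x=(u-c["cx"])/c["fx"]; y=(v-c["cy"])/c["fy"]
    if fish:
        r=np.hypot(x,y); s=np.sin(r)/r if r>1e-9 else 1; d=np.array([x*s,y*s,np.cos(r)])
    else: d=np.array([x,y,1.])
    return -c["R"].T@c["t"], c["R"].T@d
def onz(c,u,v,z,fish=False):
    o,d=ray(c,u,v,fish); return o+d*(z-o[2])/d[2]
def proj(c,X,fish=False):
    p=c["R"]@np.asarray(X,float)+c["t"]
    if fish:
        r=np.hypot(p[0],p[1]); th=np.arctan2(r,p[2]); return np.array([c["cx"]+c["fx"]*th*p[0]/r,c["cy"]+c["fy"]*th*p[1]/r])
    return np.array([c["cx"]+c["fx"]*p[0]/p[2],c["cy"]+c["fy"]*p[1]/p[2]])
E
python3 - <<'E'
from h import *
np.set_printoptions(precision=4,suppress=True)
a=shot("top","top0");b=shot("side","side0");w=shot("wrist","wrist0")
for c in(a,b,w): print(c["fx"],c["cx"],c["cy"],(-c["R"].T@c["t"]),c["R"].tolist())
print(bot.current_clock(),bot.current_tool_rot(),bot.current_ee_pos())
cv2.imwrite("pics/v0.png",cv2.resize(a["pixels"],(800,600),interpolation=cv2.INTER_CUBIC))
cv2.imwrite("pics/v1.png",cv2.resize(b["pixels"],(800,600),interpolation=cv2.INTER_CUBIC))
E
```

```text
451.9545634674957 249.08461015581818 187.6787234621163 [ 0.5048 -0.0114  1.3284] [[-0.02236899137970387, -0.9997372677809352, -0.0050023628981947146], [-0.9972840064158349, 0.02266474746383725, -0.07007795494719798], [0.07017292050239722, 0.0034212033425364097, -0.9975289753164333]]
466.6547636382976 250.71294093646753 198.35517991276407 [0.4546 0.9726 0.6787] [[-0.9932214037067713, -0.11600703167192336, -0.007322009384073204], [-0.053342555139989124, 0.5108596115639105, -0.8580075926726454], [0.10327543284774122, -0.8518009308960869, -0.5135848119781891]]
297.3186396354542 259.8753732731718 190.64739500819232 [ 0.3212 -0.4838  0.3844] [[0.4432547382774848, -0.8963949348104973, -0.0011652641950640596], [-0.8650866607905635, -0.42811307656032516, 0.26142735702349046], [-0.2348410234963066, -0.11487086020457495, -0.9652224506087032]]
0.15 [-2.6684  1.6563  0.0016] [ 0.255  -0.5148  0.2139]
```

View pics/v0.png

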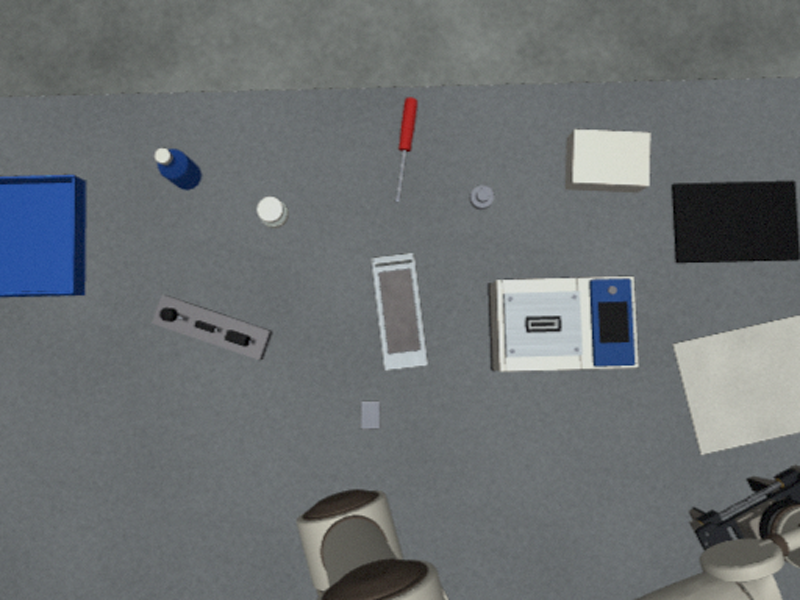

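View pics/v1.png

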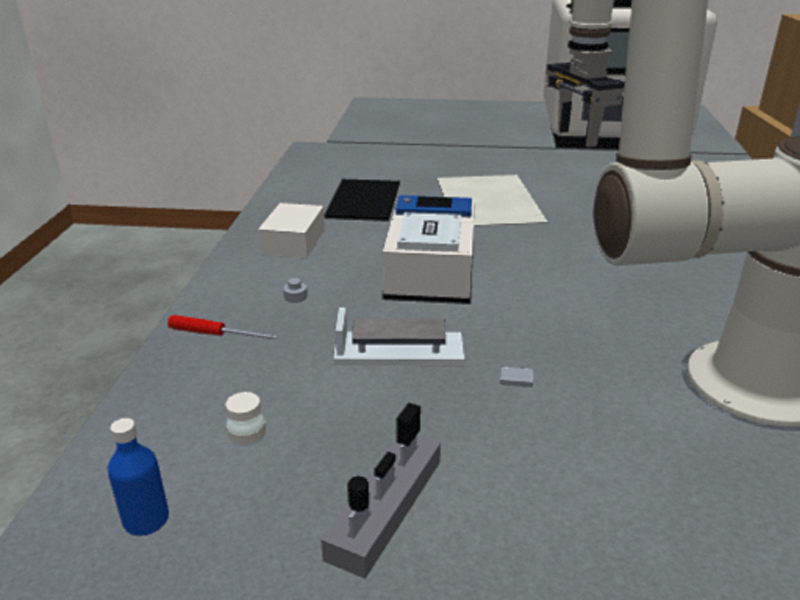

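The top view (800x600) shows the rack at (211,327) with the knob, low and big-grip gauges at (168,314), (205,326) and (238,338). The pad is at (402,308) with its stop at the top (+x), and the tester slot is at (543,324). The side view agrees: the tall rectangular grip is the gauge nearest the robot. I'll get rough positions next.

```bash
python3 - <<'E'
from h import *
np.set_printoptions(precision=4,suppress=True)
import cv2
class C(dict):pass
img=cv2.imread("pics/top0.png")
c=shot("top"); s=.64
P=lambda u,v,z:onz(c,u*s,v*s,z)
print("grip",P(238,338,.1),"slot",P(543,324,.115),"knob",P(168,314,.1),"low",P(205,326,.075))
print("rack corners",[P(*q,.036)[:2] for q in((163,296),(271,330),(262,360),(153,324))])
hsv=cv2.cvtColor(img,cv2.COLOR_BGR2HSV)
# pad stone: warm grey region
roi=img[150:245,230:285].astype(int)
print("stone",img[200,258],"table",img[200,300],"rack",img[212,125])
d=np.abs(img.astype(int)-img[200,258].astype(int)).max(2)<22
m=np.zeros(d.shape,np.uint8); m[155:240,235:280]=d[155:240,235:280]
m=cv2.morphologyEx(m,cv2.MORPH_OPEN,np.ones((3,3)))
k,_=cv2.findContours(m,0,2);k=max(k,key=cv2.contourArea)
b=cv2.boxPoints(cv2.minAreaRect(k)); w=np.array([onz(c,*q,.046) for q in b]);print("pad",w,w.mean(0),np.linalg.norm(np.diff(w,axis=0),axis=1))
# slot inlay dark in tester
m=np.zeros(d.shape,np.uint8); m[190:225,325:370]=(img.max(2)<90)[190:225,325:370]
k,_=cv2.findContours(m,0,2);k=max(k,key=cv2.contourArea)
b=cv2.boxPoints(cv2.minAreaRect(k)); w=np.array([onz(c,*q,.115) for q in b]);print("inlay",w,w.mean(0))
E
```

```text
grip [0.5193 0.2573 0.1   ] slot [ 0.5313 -0.2698  0.115 ] knob [0.5637 0.3791 0.1   ] low [0.5421 0.3212 0.075 ]
rack corners [array([0.6001, 0.4086]), array([0.5333, 0.2107]), array([0.479 , 0.2278]), array([0.5491, 0.427 ])]
stone [111 112 116] table [113 113 109] rack [128 124 125]
pad [[ 0.6896  0.0312  0.046 ]
 [ 0.6867 -0.0946  0.046 ]
 [ 0.448  -0.0881  0.046 ]
 [ 0.4508  0.036   0.046 ]] [ 0.5688 -0.0289  0.046 ] [0.1258 0.2388 0.1242]
inlay [[ 0.5436 -0.2421  0.115 ]
 [ 0.5424 -0.2983  0.115 ]
 [ 0.5183 -0.2974  0.115 ]
 [ 0.5195 -0.2412  0.115 ]] [ 0.531  -0.2698  0.115 ]
```

Rack yaw is about -0.333, and the -65 mm slot predicts a grip at (0.519, 0.257), which matches. On the way over, I'll take wrist shots of the slot, pad and gauge.

```bash
cat >> h.py <<'E'
from scipy.spatial.transform import Rotation as Rn
def rv(a): return Rn.from_matrix([[np.cos(a),np.sin(a),0],[np.sin(a),-np.cos(a),0],[0,0,-1]]).as_rotvec()
def save(c,n):
    import pickle; pickle.dump(c,open(f"pics/{n}.pkl","wb")); cv2.imwrite(f"pics/{n}.png",c["pixels"])
def load(n):
    import pickle; return pickle.load(open(f"pics/{n}.pkl","rb"))
E
python3 - <<'E'
from h import *
for n,p,a in(("w_slot",(.531,-.27,.24),-.02),("w_pad",(.54,-.005,.24),.13),("w_rack",(.519,.257,.21),-.333)):
    bot.goto(p,rv(a)); bot.hold(.2); save(shot("wrist"),n); print(n,bot.current_clock(),bot.current_ee_pos(),bot.current_contact_force())
I=[load(n)["pixels"] for n in("w_slot","w_pad","w_rack")]
cv2.imwrite("pics/tri.png",cv2.resize(np.hstack([i[40:384,60:450] for i in I[:2]]),(800,353)))
cv2.imwrite("pics/rk.png",cv2.resize(I[2],(800,600)))
E
```

```text
w_slot 1.8333 [ 0.53055266 -0.27080493  0.23991612] [0.22259569 0.48673009 0.46597859]
w_pad 3.1167 [ 0.54011933 -0.0060606   0.23991204] [ 0.65144936  0.37382665 -0.01750822]
w_rack 4.4 [0.51950229 0.25605172 0.21017241] [ 0.87575637 -0.10930948  0.58904842]
```

View pics/tri.png

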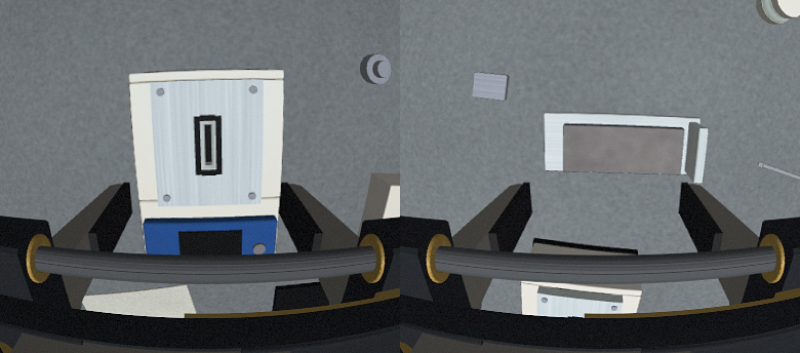

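View pics/rk.png

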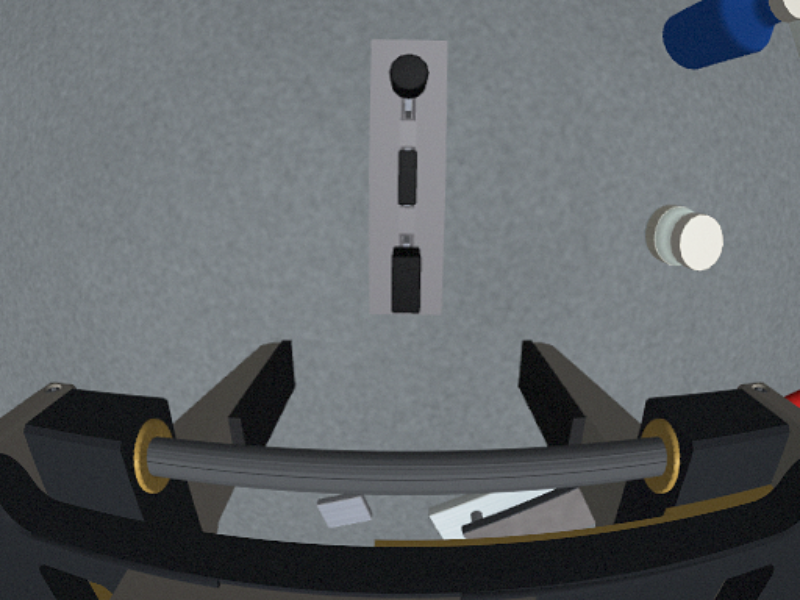

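The slot view (left crop) shows the inlay at about (208,145). The pad view shows stone at (564–685, 122–175) with its stop to the right (+x). The rack view shows the big grip at (406,280), between the fingers in x. Next I'll get precise fits from masks.

```bash
python3 - <<'E'
from h import *
np.set_printoptions(precision=4,suppress=True)
def fit(n,mask,box,z,name):
    c=load(n); x0,y0,x1,y1=box
    m=np.zeros(mask.shape,np.uint8); m[y0:y1,x0:x1]=mask[y0:y1,x0:x1]
    m=cv2.morphologyEx(m,cv2.MORPH_CLOSE,np.ones((3,3)))
    k,_=cv2.findContours(m,0,1); k=max(k,key=cv2.contourArea)[:,0]
    w=np.array([onz(c,*q,z,True)[:2] for q in k.astype(float)])
    (ce,(a,b),t)=cv2.minAreaRect((w*1000).astype(np.float32))
    print(name,"centre",np.array(ce),"size",a,b,"ang",t, "px",k.min(0),k.max(0)); return m
c=load("w_slot")["pixels"]
V=[]
V.append(fit("w_slot",c.max(2)<75,(240,140,285,215),.115,"inlay"))
p=load("w_pad")["pixels"].astype(int)
sx=lambda x:int((x-400)/1.0256+60); sy=lambda y:int(y/1.0256+40)
print("stone",p[sy(150),sx(620)],"plate",p[sy(145),sx(552)],"table",p[sy(220),sx(620)])
warm=(p[...,2]-p[...,0])
m=cv2.blur((warm).astype(np.float32),(3,3))
print("warm stone/table",m[sy(150),sx(620)],m[sy(220),sx(620)])
V.append(fit("w_pad",(m>2)&(p.max(2)<170),(sx(545),sy(108),sx(687),sy(185)),.046,"pad"))
r=load("w_rack")["pixels"]; 
V.append(fit("w_rack",r.max(2)<60,(240,150,280,210),.106,"grip@106"))
V.append(fit("w_rack",r.max(2)<60,(240,90,280,138),.078,"low@78"))
V.append(fit("w_rack",r.max(2)<60,(240,30,285,68),.100,"knob@100"))
w=cv2.blur(r.astype(np.float32),(3,3)); 
q=r[80,245].astype(int); print("rack col",q,"tab",r[80,200])
o=[]
for n,mm,(y,x) in (("w_slot",V[0],(100,190)),("w_pad",V[1],(120,190)),("w_rack",V[2],(130,190))):
    im=load(n)["pixels"].copy(); k,_=cv2.findContours(mm,0,1); cv2.drawContours(im,k,-1,(0,0,255),1)
    o.append(cv2.resize(im[y:y+110,x:x+150],(400,293),interpolation=0))
o.append(cv2.resize(load("w_rack")["pixels"][150:210,225:305],(400,293),interpolation=0))
cv2.imwrite("pics/fit.png",np.vstack([np.hstack(o[:2]),np.hstack(o[2:])]))
E
```

```text
inlay centre [ 533.4196 -269.6884] size 61.17705154418945 25.544816970825195 ang 89.42918395996094 px [250 152] [275 210]
stone [130 129 132] plate [226 221 211] table [137 132 125]
warm stone/table 2.4444444 -10.666667
pad centre [565.3412 -24.1205] size 144.41033935546875 55.02790069580078 ang 5.595931053161621 px [221 164] [334 208]
grip@106 centre [522.9843 264.5348] size 39.953285217285156 16.395719528198242 ang 70.797607421875 px [251 158] [268 199]
low@78 centre [544.2567 322.5844] size 34.689414978027344 11.06289005279541 ang 70.70500946044922 px [255  96] [266 130]
knob@100 centre [565.5242 380.9084] size 26.729276657104492 21.42582893371582 ang 70.87666320800781 px [250  35] [273  62]
rack col [147 142 142] tab [129 125 120]
```

View pics/fit.png

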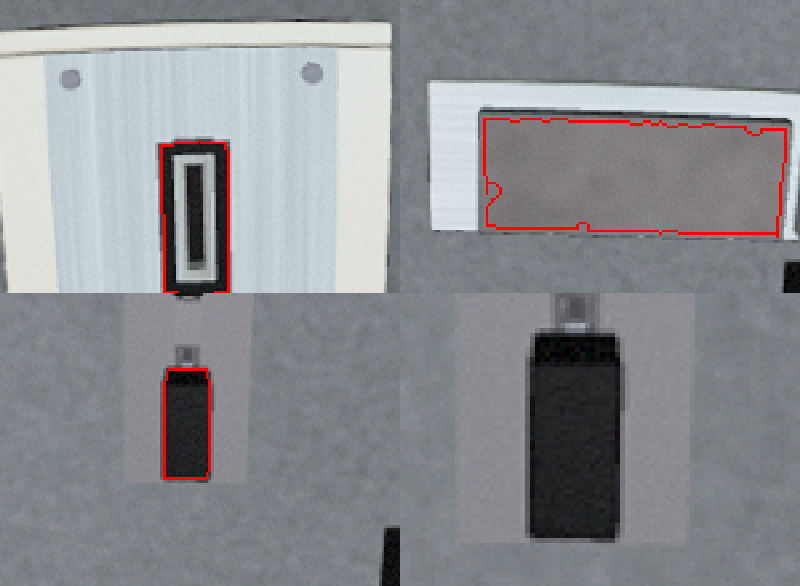

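```bash
python3 - <<'E'
from h import *
np.set_printoptions(precision=4,suppress=True)
c=load("w_rack"); P=onz(c,259.8,182.7,.106,True); print("grip",P)
e=[onz(c,259.8,v,.106,True) for v in(164.7,200.6)]; print(np.linalg.norm(e[0]-e[1]))
print("low-based",np.array([.5443,.3226])-.065*np.array([.3288,.9444]), "top-based",[.5193,.2573])
d=P[:2]-bot.current_ee_pos()[:2]; a=-.335; print("jaw offset",d@[np.cos(a),np.sin(a)],"y off",d@[-np.sin(a),np.cos(a)])
c=load("w_pad")
q=[onz(c,190+(x-400)/2.667,120+y/2.667,.046,True) for x,y in((479,111),(791,122),(789,241),(479,233))]
q=np.array(q);print(q,q.mean(0),np.linalg.norm(np.roll(q,-1,0)-q,axis=1),np.arctan2(*(q[1]-q[0])[[1,0]]),np.arctan2(*(q[2]-q[3])[[1,0]]))
c=load("w_slot");print("slot",onz(c,262.8,181.3,.115,True))
# tester yaw from guard screws? inlay edges
E
```

```text
grip [0.522  0.2609 0.106 ]
0.035192862241564114
low-based [0.5229 0.2612] top-based [0.5193, 0.2573]
jaw offset 0.0008014123112412355 y off 0.0053706709407935465
[[ 0.4889 -0.0021  0.046 ]
 [ 0.6362  0.0121  0.046 ]
 [ 0.6468 -0.047   0.046 ]
 [ 0.4945 -0.0619  0.046 ]] [ 0.5666 -0.0247  0.046 ] [0.148  0.06   0.1531 0.0601] 0.09570093609109254 0.09791521642586806
slot [ 0.5337 -0.2692  0.115 ]
```

```bash
python3 - <<'E'
from h import *
np.set_printoptions(precision=4,suppress=True)
a=-.335
bot.goto((.521,.2597,.14),rv(a)); bot.line_to((.521,.2597,.069),max_speed=.1)
bot.hold(.2); print(bot.current_clock(),bot.current_ee_pos(),bot.current_contact_force(),bot.current_ft_torque())
save(shot("wrist"),"w_pre")
bot.set_gripper(0,25); bot.hold(.3)
print(bot.current_clock(),bot.current_opening(),bot.current_opening()*92,bot.current_ee_pos(),bot.current_contact_force(),bot.current_ft_torque())
save(shot("wrist"),"w_grasp")
cv2.imwrite("pics/g.png",np.hstack([load(n)["pixels"][130:384,110:410] for n in("w_pre","w_grasp")]))
E
```

```text
5.8417 [0.5216 0.2599 0.0698] [-0.0404 -0.1484  0.1089] [-0.0527 -0.0169  0.0234]
7.3 0.1967655091407085 18.10242684094518 [0.521  0.2597 0.069 ] [ 0.1472 -0.5568  0.1637] [-0.0028 -0.0948 -0.0166]
```

View pics/g.png

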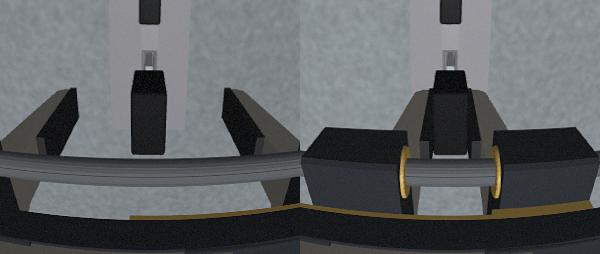

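The gauge is gripped (18.1 mm opening, no side load). Now I'll lift it and do the stroke under force feedback.

```bash
python3 - <<'E'
from h import *
np.set_printoptions(precision=3,suppress=True)
bot.set_gripper(0,40)
p=bot.current_ee_pos(); bot.line_to((p[0],p[1],.165),max_speed=.12)
C=np.array([.5658,-.0252]); a=.097; u=np.array([np.cos(a),np.sin(a)])
at=lambda s,z:(*(C+s*u),z)
bot.goto(at(-.052,.165),rv(a)); bot.line_to(at(-.052,.122),max_speed=.08); bot.hold(.3)
F=lambda: np.mean([(bot.hold(.02),bot.current_contact_force())[1] for _ in range(6)],0)
b=F(); print("base",b,bot.current_ee_pos(),bot.current_clock())
save(shot("wrist"),"w_pad2"); save(shot("side"),"s_pad2")
z=.113; bot.line_to(at(-.052,z),max_speed=.04)
while z>.099:
    f=(F()-b); print("z",z,bot.current_ee_pos()[2],f)
    if f[2]>3.6: break
    z-=.0015; bot.line_to(at(-.052,z),max_speed=.03)
for s in np.arange(-.044,.0525,.008):
    bot.line_to(at(s,z),max_speed=.03); f=bot.current_contact_force()-b; print(round(s,3),round(z,4),f)
    if f[2]<3: z-=.001
    if f[2]>7: z+=.001
bot.hold(.2); print(F()-b,bot.current_opening(),bot.current_clock())
bot.line_to(at(.048,.165),max_speed=.1); print(F(),bot.current_clock())
E
```

```text
base [ 0.009 -0.035 -1.053] [ 0.514 -0.03   0.122] 10.725
z 0.113 0.11295987259887669 [ 0.165 -0.031  0.026]
z 0.1115 0.11155687891569992 [-0.354 -0.175 -0.386]
z 0.11 0.10998147571412557 [0.143 0.037 0.127]
z 0.1085 0.1088498993254593 [0.371 0.171 1.706]
z 0.107 0.10719368789102104 [ 0.453 -0.051  2.447]
z 0.1055 0.10571794948365962 [ 1.149 -0.055  2.987]
z 0.104 0.10415759173507494 [ 1.581 -0.079  3.776]
-0.044 0.104 [-2.222  0.634  4.581]
-0.036 0.104 [-0.329  0.855  2.73 ]
-0.028 0.103 [-0.904  0.383  3.901]
-0.02 0.103 [-0.827  0.616  4.096]
-0.012 0.103 [-1.551 -0.312  4.319]
-0.004 0.103 [-2.094 -0.454  4.229]
0.004 0.103 [-0.508  0.355  4.327]
0.012 0.103 [-0.73   0.447  3.736]
0.02 0.103 [-0.728  0.087  4.414]
0.028 0.103 [-1.214  0.036  4.131]
0.036 0.103 [-2.136  0.208  4.966]
0.044 0.103 [-0.379 -0.177  4.718]
0.052 0.103 [-1.689  0.25   4.263]
[-0.468  0.324  4.25 ] 0.19568081455974642 19.1167
[ 0.061 -0.259 -1.453] 19.9917
```

```bash
python3 - <<'E'
from h import *
np.set_printoptions(precision=4,suppress=True)
c=load("w_slot"); q=np.array([onz(c,60+x/1.0256,40+y/1.0256,.115,True) for x,y in((160.5,92),(253,90),(251,196),(166,198.5))])
print(q,q.mean(0),[np.arctan2(*(d)[[1,0]]) for d in(q[1]-q[0],q[2]-q[3])],[np.arctan2(-d[0],d[1]) for d in(q[0]-q[3],q[1]-q[2])])
a=-.015
bot.goto((.5324,-.2695,.21),rv(a)); bot.line_to((.5324,-.2695,.188),max_speed=.08); bot.hold(.3)
print(bot.current_ee_pos(),bot.current_contact_force(),bot.current_clock())
w=shot("wrist"); save(w,"w_hov"); s=shot("side"); save(s,"s_hov"); t=shot("top"); save(t,"t_hov")
u=proj(s,(.532,-.27,.13)).astype(int); print(u)
x=cv2.resize(w["pixels"][150:270,180:340],(480,360),interpolation=cv2.INTER_CUBIC)
y=cv2.resize(s["pixels"][u[1]-40:u[1]+50,u[0]-40:u[0]+40],(320,360),interpolation=cv2.INTER_CUBIC)
cv2.imwrite("pics/hov.png",np.hstack([x,y]))
E
```

```text
[[ 0.4887 -0.2153  0.115 ]
 [ 0.5785 -0.2152  0.115 ]
 [ 0.5781 -0.3256  0.115 ]
 [ 0.4881 -0.3264  0.115 ]] [ 0.5334 -0.2706  0.115 ] [np.float64(0.00024201055586854246), np.float64(0.008845284552954635)] [np.float64(-0.005230983189844884), np.float64(-0.003872891219728807)]
[ 0.5326 -0.2697  0.1884] [ 0.0306 -0.2614 -0.993 ] 21.75
[275 140]
```

View pics/hov.png

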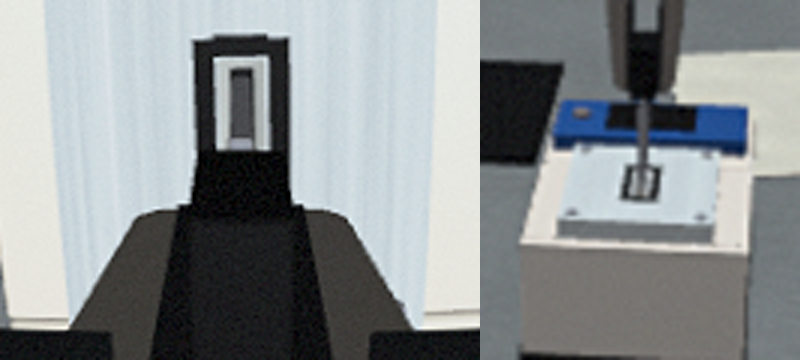

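In the wrist view (zoomed) the slot hole spans columns 230–253, and the blade strip at (241,144) is centred with it, so x is aligned. Next I'll measure y relative to the slot from that column's profile: blade tip against ring edge.

```bash
python3 - <<'E'
from h import *
np.set_printoptions(precision=4,suppress=True,linewidth=200)
c=load("w_hov"); g=c["pixels"].astype(int).sum(2)//3
print("col profile rows158-206",g[158:206,259:262].mean(1).astype(int))
for r in(165,185,192,196,198): print(r,g[r,240:282])
for r in (163,169,195,197,198,200): print(r,onz(c,260.3,r,.115,True)[:2],onz(c,260.3,r,.1254,True)[:2],onz(c,260.3,r,.1854,True)[:2])
E
```

```text
col profile rows158-206 [217 217 223 158  66  30  31  36  34  28  66 205 197 196 130  49  31  51  74  74  76  70  75  75  74  76  75  74  74  74  74  75  75  74  73  78  73  67 142 161 165 135  42   7   6   9   9   7]
165 [211 211 214 198 122  30  28  35  31  33  36  40  32  34  35  31  39  32  37  39  37  34  30  36  35  36  38  34  33  35  36  34  34  33  31  27 148 208 216 215 215 217]
185 [213 211 213 222 174  80  25  28  31  24  29  95 188 205 193 196 149  80  70  70  78  74  79  62  86 159 178 175 213 154  46  27  32  38  30  21 100 194 217 213 212 215]
192 [214 211 214 221 172  79  24  27  31  34  29  56 186 208 197 200 135  65  72  74  74  72  80  70  76 154 176 176 202 165  81  25  32  34  33  27  99 195 217 213 211 215]
196 [215 212 215 220 196 116  23  29  35  33  29  54 185 208 197 179 133 130 141 143 141 142 145 120  84 154 177 177 205 165  83  26  30  31  27  23 101 191 218 215 214 217]
198 [215 212 212 216 198 115  23  31  33  31  20  26 190 216 203 172 147 156 165 167 167 162 164 159 107 154 181 176 207 165  78  26  30  31  34  26  95 195 219 215 212 215]
163 [ 0.5337 -0.2401] [ 0.5337 -0.2383] [ 0.5338 -0.2279]
169 [ 0.5336 -0.2452] [ 0.5337 -0.2432] [ 0.5337 -0.2315]
195 [ 0.5333 -0.2678] [ 0.5333 -0.2648] [ 0.5335 -0.2476]
197 [ 0.5333 -0.2696] [ 0.5333 -0.2665] [ 0.5335 -0.2488]
198 [ 0.5333 -0.2705] [ 0.5333 -0.2674] [ 0.5335 -0.2495]
200 [ 0.5332 -0.2723] [ 0.5333 -0.2691] [ 0.5335 -0.2507]
```

The dark strip at rows 175–195 is the blade edge itself, not the hole. Its tip gives a gauge y of -0.2684, against -0.2685 for the slot in the same camera frame. x agrees to about 0.3 mm. I'll descend with force monitoring.

```bash
python3 - <<'E'
from h import *
np.set_printoptions(precision=3,suppress=True)
F=lambda: np.mean([(bot.hold(.02),bot.current_contact_force())[1] for _ in range(5)],0)
b=F(); x,y,z=.5324,-.2695,.188
bot.line_to((x,y,.181),rot=rv(-.01),max_speed=.04)
z=.181; n=0
while z>.1385 and n<45:
    n+=1; z2=max(z-.002,.138); bot.line_to((x,y,z2),max_speed=.03); f=F()-b; print(round(z2,4),f,round(x,4),round(y,4))
    if np.abs(f).max()>6: bot.line_to((x,y,z),max_speed=.05); print("stopped",F()-b); break
    z=z2
    if abs(f[0])>1.2: x+=np.sign(f[0])*.0003
    if abs(f[1])>1.2: y+=np.sign(f[1])*.0003
print(bot.current_ee_pos(),bot.current_clock(),bot.current_opening())
save(shot("wrist"),"w_fin"); s=shot("side"); save(s,"s_fin")
A=cv2.resize(load("w_fin")["pixels"][150:270,180:340],(480,360)); u=(275,140)
cv2.imwrite("pics/fin.png",np.hstack([A,cv2.resize(s["pixels"][100:190,235:315],(320,360))]))
E
```

```text
0.179 [-0.552  0.011 -0.066] 0.5324 -0.2695
0.177 [ 1.174 -2.496 -1.107] 0.5324 -0.2695
0.175 [ 0.86  -2.7   -1.057] 0.5324 -0.2698
0.173 [ 1.289 -2.54  -0.755] 0.5324 -0.2701
0.171 [ 1.103 -1.754 -1.211] 0.5327 -0.2704
0.169 [ 1.026 -1.06  -1.837] 0.5327 -0.2707
0.167 [ 0.791 -0.304 -1.444] 0.5327 -0.2707
0.165 [ 0.79  -0.771 -0.874] 0.5327 -0.2707
0.163 [ 0.93  -0.402 -0.635] 0.5327 -0.2707
0.161 [ 0.586 -0.181 -0.828] 0.5327 -0.2707
0.159 [ 0.474 -0.676 -0.349] 0.5327 -0.2707
0.157 [ 0.055 -0.358 -0.431] 0.5327 -0.2707
0.155 [ 0.472 -0.688 -0.283] 0.5327 -0.2707
0.153 [ 0.26  -0.366 -0.401] 0.5327 -0.2707
0.151 [-0.004 -0.031 -0.404] 0.5327 -0.2707
0.149 [ 0.274 -0.022 -0.377] 0.5327 -0.2707
0.147 [ 0.036 -0.306 -0.332] 0.5327 -0.2707
0.145 [-0.115 -0.335 -0.17 ] 0.5327 -0.2707
0.143 [-0.129 -0.467 -0.105] 0.5327 -0.2707
0.141 [ 0.101 -0.3   -0.357] 0.5327 -0.2707
0.139 [ 0.27  -0.668 -0.524] 0.5327 -0.2707
0.138 [ 0.011 -0.763 -0.09 ] 0.5327 -0.2707
[ 0.533 -0.271  0.138] 29.6417 0.19324118625981557
```

View pics/fin.png

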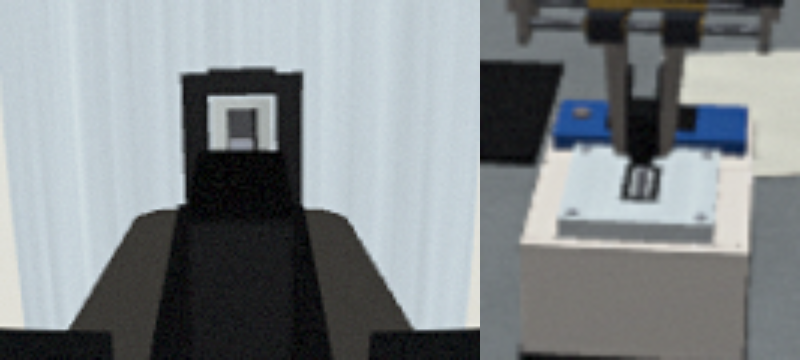

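The blade is through the slot: the dark strip at (242,130) sits inside the ring. The grip's lower edge is still at row 150, so it hasn't slipped. The side view shows the grip clear above the guard, and forces are under 1 N, so I'll hand it in.

```bash
python3 -c "
from h import *
bot.hold(.5); print(bot.current_contact_force(),bot.current_ee_pos(),bot.current_clock()); bot.job_done()"
```

```text
[ 1.31765842  1.30664224 -1.69535275] [ 0.53270352 -0.27069718  0.13798769] 30.2417
the job is handed in; nothing more can be done
```

I carried out the whole job and handed it in at about 30 s of the 64 s limit. No verdict was reported, so what follows is from my own readings.

- **Grasp:** I took the big-grip gauge from the rack slot nearest the robot. The fingers closed to 18.1 mm, matching the grip's 18 mm.
- **Stroke:** I drew it along the pad in one unbroken stroke from about -52 to +52 mm, in short straight segments. Sampled pressure was 2.7–5.0 N.
- **Slot:** A side force of up to 2.7 N showed up at the slot mouth. I shifted about 1.2 mm in y and 0.3 mm in x, and it faded to under 1 N.
- **Final state:** The gauge is still held at 40 N, with its lower edge about 40 mm below the guard's top by tool height. In the last pictures the blade is in the slot, the grip is clear above the guard, and the gauge has not slipped in the fingers.

**Disagreements:**
- The top and wrist cameras differed by 2–4 mm on positions, so I aligned the blade to the slot within the wrist view alone.
- The last single force reading before hand-in was noisier than the averages before it, at 1.3 / 1.3 / -1.7 N without the baseline removed.

I took no final picture of the other objects on the table. My planned path did not touch them, and the force readings showed no sign of a knock.

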